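# Tap the tube block down onto its parallels

## Robot

A 6-joint arm with a two-finger parallel gripper is mounted at the origin on the work surface. World frame = base frame: x ahead of the robot, y to its left, z up, the work surface at z = 0. Lengths are in m, angles in degrees, forces in N, time in s.
With the tool pointing down it reaches from about 0.25 to 0.725 m from the base axis. Payload 9.7 kg.
Tool frame: the origin (TCP) lies at the very end of the fingers, on their centre line; the grasp point (between the pads) lies grasp_offset behind it (grasp_offset is the distance from the TCP to the grasp point, in m); z points along the fingers, y is the line along which they close (so a half turn about z gives the same grasp; the last joint's range is limited). The gripper opens to 85 mm and grips with 20 to 120 N. Pads are 22 mm wide; open, the fingers measure 114 mm over their backs; the gripper's body (76 mm by 85 mm) begins 54 mm behind the grasp point. The pads swing forward as they close: fully open they stand 13 mm farther back than shut.
Start: joints at [-63.541, 4.979, 10.078, 95.1, 0, 90], TCP at [0.245, -0.492, 0.231] pointing down, gripper open.
Joint ranges: [-179.16, 179.16], [-48.56, 103.87], [-65.8, 70.77], [-126.05, 130.52], [-82.76, 87.17], [-180, 180]. Speed limits (degrees/s): [127.2, 127.2, 147.25, 180, 180, 180].

## Interface

Orientations are given as [roll, pitch, yaw] about the fixed x, y, z axes, in that order (R = Rz(yaw) Ry(pitch) Rx(roll)).
In Python, from workcell import get_obs, camera, calibration, job_done, recognise, cut_out, mark_of, grasp_offset gives the robot as it stands.
- The arm moves only by the tool servo_tool, never from a script. Its argument "moves" is a list of rows, each a list of 3 entries, a list of its own where there are three numbers: the turn, a rotation vector about the tool's x, y, z in degrees, then the shift along the tool's x, y, z in m, then the opening in per cent of the stroke, from 0 (shut) to 100 (fully open). In form: [[[ax, ay, az], [x, y, z], claw], ...]. A call has 1 to 12 rows; each row shifts and turns the commanded pose from where the row before left it, along the tool's axes as they then stand; what a row does not reach is not made up. A row lasts 1/10 s, in which the tool goes at most 50 mm and 8.59 degrees, less where a joint would pass 70% of its speed; a pose out of reach is approached as far as the arm can. A call is refused whole if a number of a shift passes 0.05 or a number of a turn 8.59, either way. A call with a gripper value outside its range is refused whole. The fingers move at their own pace and stop on an object; "force" is the grip in N (left out, the last holds). Time passes only in rows, so rows that do not move let the fingers close. It gives the time, the measured TCP pose, the force, the opening and the grip force at its end, in the units of the state.
- get_obs(): the state, without advancing time (a new reading comes with each control period).
- camera(name): name is "scene" or "top" or "wrist"; returns (picture, depth): 400x640x3 uint8, red, green, blue; 400x640 float32, m along the optical axis (not along the pixel's ray), 0 where there is no reading.
- calibration(name): a dict with "camera_matrix" (3x3 intrinsics, pixels), "R" (3x3) and "t" (3): a world point X has camera coordinates R X + t. Camera axes: x right, y down, z forward; pixel columns grow to the right and rows downward; lengths in m; the calibration is good to about 2 mm. A picture is of the moment at which its call begins: read the wrist's pose just before it. calibration takes no time and is no camera call; for the wrist camera it gives the pose at the moment of the call.
- job_done(): hands the job in; it is judged then, once.
Trained networks look in the newest picture that a camera, given by its name, has taken for a name from the list of things; names that differ only in an ending like _2 or _b are one class to them, and where a whole thing is asked for, a point or a joint stands for the part that bears it (a point fixed in the world has none). Each returns a list of dicts, best first, with "score" (0 to 1); they miss things now and then, are a little off and sometimes report something else, mostly with a low value. They report only what shows in the picture. A call takes as long as a camera call. They do not tell look-alikes from the thing itself.
- recognise(name, camera): "xyz" ([x, y, z] in m, in the coordinates of the camera as it stood for that picture, good to about 4 mm: the middle of the surface that is visible of it).
- cut_out(name, camera): "mask" (400x640 bool, what is visible of it).
- mark_of(name, camera): "xyz" ([x, y, z] in m, in the coordinates of the camera as it stood for that picture, good to about 4 mm: a listed point, or the origin of a listed thing).
The state is a dict: "time": time; "q": joint angles; "qd": joint speeds; "joint_efforts": joint torques, N m; "ee_pos": TCP position; "tcp_rot": TCP orientation; "wrist_force": force on the tool from outside, world axes, zero at the start; "torque": the same for the moment, N m; "opening": finger opening in m; "grasp_force": force on a finger pad.
Only numpy, scipy, OpenCV 4.12 (cv2) and the standard library are available. Lean on these libraries where they do the work, as an engineer would, in place of code of your own. Each camera call takes 0.05 s, during which the arm holds its last target. There are 200 camera calls.

## Task

The aluminium tube block in the bench vise rode up when the jaws were tightened, so it sits high and a little rolled and both steel parallels under it are loose. With the nylon tamper (not with the bare fingers) tap the block down firmly but without heavy blows, wherever it still sits high, until both parallels are pinched tight, and stand the tamper back upright on the bench. Then prove it: with the fingers give the parallel on the screw-handle side a light push on its end, after that the other one, leaving both where they are, and disturb nothing else.

Things in the scene. Friction and masses are not known exactly. Their poses are not given: they have to be found in the camera images.
- vise: Grey machine vise fixed to the bench. Origin on the bench under the middle of the jaw gap. Its x runs from the moving jaw and screw handle (-x side) to the fixed jaw (+x side); its y runs along the jaws. Bed 90 mm wide (y), its top 30 mm above the bench; jaws 100 mm wide (y), tops 75 mm above the bench, outer faces at x -73 and +81 mm; gap 61 mm. The screw's T-handle ends at x -150 mm, z 47 mm.
- block: Aluminium tube block between the jaws, 60 (x) x 90 (y) x 45 (z) mm, eight dark tube holes in its flat top. Origin: centre of its underside; axes as the vise's when level. It only moves up or down and rolls about y, and stays where left. Seated, its underside is 50 mm above the bench; it starts 3 to 6 mm high, rolled up to 0.07 rad. No bare fingers on it; no hard blow (meet it below 50 mm/s).
- block_top (a point): Centre of the block's flat top, 95 mm above the bench once seated. Jaw friction resists sliding with about 9 N (the block's weight of about 5 N helps downwards) and rolling with about 0.15 N m; 15 to 20 N pressed 20 mm off the middle line on the higher side, then the other, then in the middle, seats it; the jaws keep it down.
- parallel_near: Loose steel parallel on the vise bed under the block, on the screw-handle side, 10 (x) x 150 (y) x 20 (z) mm, 0.23 kg. Origin at its middle, 24.5 mm from the vise's middle, 40 mm above the bench. Its ends stick out about 25 mm past the jaws, 30 to 50 mm above the bench. Once pinched it resists a push of 3 to 4 N along y on its end; leave it within 6 mm of where it lay.
- parallel_far: The same, beside the fixed jaw (away from the handle): 24.5 mm from the vise's middle on the other side.
- tamper: White nylon tamper standing upright on the bench, 100 mm tall, 0.14 kg: a round foot 34 mm across and 30 mm high, and above it a square handle 26 x 26 mm (sides along its x and y), 65 mm tall up to the top. Origin on its axis half-way up (50 mm above its foot face).
- reagent: Capped amber jar, 56 mm across, 110 mm tall, standing on the bench; leave it alone. Origin under its centre.
- rack: Tube rack with capped tubes beyond the vise, 60 x 200 mm, 93 mm tall; leave it alone. Origin under its centre.
- tray: Empty grey plastic tray beyond the vise, 120 x 160 x 45 mm; leave it alone. Origin under its centre.
Not all that is in view belongs to the job. What is shaped like the parallel_near but blue or turquoise is not meant.

How it is judged (in metres and radians):
On the way, in this order (a step that is already met when the one before it is completed fails the run):
1. the block is down: both parallels are pinched under it (over 1.5 N each) with the tamper off the block (contact force between block and parallel_near above 1.5 N and contact force between block and parallel_far above 1.5 N and contact force between tamper and block below 0.5 N), for 0.3 s.
2. the tamper stands upright on the bench, let go (angle between tamper's own z axis and vertical below 0.1 rad and height (world z) of tamper between 0.045 and 0.055 m and contact force between the fingers and tamper below 0.2 N), for 0.2 s.
3. the fingers push the handle-side parallel (over 1.5 N) while it is pinched (contact force between each of the fingers, block and parallel_near above 1.5 N and contact force between block and parallel_far above 1.5 N), for 0.05 s.
4. then the fingers push the other parallel (over 1.5 N) while it is pinched (contact force between each of the fingers, block and parallel_far above 1.5 N and contact force between block and parallel_near above 1.5 N), for 0.05 s.
At the end, for the whole second after the job is handed in: Both parallels are pinched under the block with more than 1.5 N each and lie within 6 mm of where they started; the tamper stands upright (within 0.1 rad), at rest, on the bench (contact force between block and parallel_near above 1.5 N and contact force between block and parallel_far above 1.5 N and distance of each of parallel_near, parallel_far from where it was at the start of the episode below 0.006 m and angle between tamper's own z axis and vertical below 0.1 rad and height (world z) of tamper between 0.045 and 0.055 m and linear speed of tamper below 0.01 m/s); the robot touches nothing.
It fails at once if the bare fingers press on the block (over 3 N) (contact force between the fingers and block above 3 N).
It fails at once if the tamper strikes the block too hard (over 250 N) (contact force between tamper and block above 250 N).
It fails at once if the reagent is disturbed (moved over 20 mm) (distance of reagent from where it was at the start of the episode above 0.02 m).
It fails at once if the rack is disturbed (moved over 20 mm) (distance of rack from where it was at the start of the episode above 0.02 m).
It fails at once if the tray is disturbed (moved over 20 mm) (distance of tray from where it was at the start of the episode above 0.02 m).
It also fails if it takes over 67 s, if anything falls off the work surface, if the arm or the gripper's body presses on something with over 40 N, if the wrist force passes 120 N, or if a joint passes its speed limit or range.

## Working session

There is one attempt and no reset: what is moved stays moved. The work goes in short steps, Python scripts to look and compute and a tool call to move; the robot and the scene stay as the last step left them, time stands still between calls to the robot, and variables do not carry over. Pictures are saved under pics/ and viewed, at most 10 in all, crops included, and the job is handed in when it is done.

Besides the shell and the picture viewer there is one more tool, called after "Request:" as name(argument=value, ...), one argument or row to a line, values as JSON. servo_tool: Moves the arm, as the interface text tells. Its arguments: {"type":"object","properties":{"moves":{"type":"array"},"force":{"type":"number"}},"required":["moves"]}

```bash
mkdir -p pics
cat > h.py <<'E'
import numpy as np, cv2
from workcell import *
def w(cal,p): return np.array(cal["R"]).T@(np.array(p)-np.array(cal["t"]).ravel())
def cloud(name,d):
    c=calibration(name);K=np.array(c["camera_matrix"]);v,u=np.mgrid[:400,:640]
    P=np.stack([(u-K[0,2])/K[0,0]*d,(v-K[1,2])/K[1,1]*d,d],-1)
    return (P-np.array(c["t"]).ravel())@np.array(c["R"])
def px(c,X):
    q=np.array(c["R"])@X+np.array(c["t"]).ravel();k=np.array(c["camera_matrix"])@q;return (k[:2]/k[2]).round()
E
python3 - <<'E'
from h import *
print(grasp_offset,get_obs())
for n in("scene","top"):
    im,d=camera(n);c=calibration(n);cv2.imwrite(f"pics/{n}0.png",im[:,:,::-1]);np.save(n+"0.npy",d)
    for t in("vise","block","block_top","parallel_near","parallel_far","tamper","reagent","rack","tray"):
        for r in mark_of(t,n)[:3]: X=w(c,r["xyz"]);print(n,t,round(r["score"],2),X.round(3),px(c,X))
E
```

```text
0.0187 {'time': 0.0, 'q': array([-6.35424767e+01,  5.01196456e+00,  1.00337350e+01,  9.51006970e+01,
        4.10805302e-04,  9.00002216e+01]), 'qd': array([-0.06857324, -0.02385031,  0.01195458,  0.0132941 ,  0.02360071,
        0.05830204]), 'joint_efforts': array([-4.16048329e-05, -5.20384669e+01,  4.64803791e+01,  1.63753977e-02,
       -8.20728906e-05, -4.88488482e-06]), 'ee_pos': array([ 0.24493817, -0.49217881,  0.23056835]), 'tcp_rot': array([-1.79921073e+02, -4.10499611e-04,  2.64573011e+01]), 'wrist_force': array([0.39646233, 0.17121465, 0.29577284]), 'torque': array([ 0.0059251 , -0.04147156,  0.05015952]), 'grasp_force': 0.0, 'opening': 0.08538477330501404}
scene vise 0.63 [ 0.548 -0.033 -0.003] [275. 222.]
scene block 0.96 [ 0.544 -0.028  0.053] [274. 209.]
scene block 0.61 [0.441 0.28  0.05 ] [404. 176.]
scene block_top 0.86 [ 0.548 -0.032  0.098] [270. 200.]
scene block_top 0.62 [ 0.76  -0.207 -0.001] [184. 306.]
scene parallel_near 0.84 [0.415 0.145 0.009] [348. 176.]
scene parallel_near 0.66 [ 0.331 -0.196  0.011] [222. 148.]
scene parallel_near 0.65 [0.468 0.41  0.008] [454. 196.]
scene tamper 0.91 [0.442 0.28  0.048] [403. 177.]
scene reagent 0.84 [ 0.516 -0.25   0.001] [189. 208.]
scene rack 0.79 [0.763 0.135 0.002] [344. 312.]
scene tray 0.76 [ 0.761 -0.208 -0.001] [184. 307.]
top vise 0.79 [ 0.542 -0.028 -0.007] [351. 201.]
top vise 0.17 [ 0.514 -0.254  0.005] [428. 209.]
top block 0.66 [ 0.547 -0.033  0.06 ] [354. 198.]
top block_top 0.79 [ 0.544 -0.026  0.101] [353. 198.]
top parallel_near 0.77 [ 0.326 -0.197  0.012] [412. 274.]
top parallel_near 0.66 [0.47  0.409 0.014] [201. 228.]
top parallel_near 0.6 [0.416 0.149 0.012] [291. 245.]
top tamper 0.69 [0.44  0.279 0.052] [244. 238.]
top reagent 0.85 [ 0.514 -0.255  0.002] [429. 209.]
top rack 0.77 [ 0.76   0.137 -0.001] [293. 129.]
top tray 0.82 [ 0.764 -0.202  0.   ] [407. 125.]
```

Run:
```python
import cv2
a=cv2.imread("pics/scene0.png");b=cv2.imread("pics/top0.png")
a=cv2.resize(a[120:340,150:500],(800,503));b=cv2.resize(b[110:300,180:460],(800,543))
cv2.imwrite("pics/s1.png",a);cv2.imwrite("pics/t1.png",b)
```

```text
(no output)
```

View pics/s1.png

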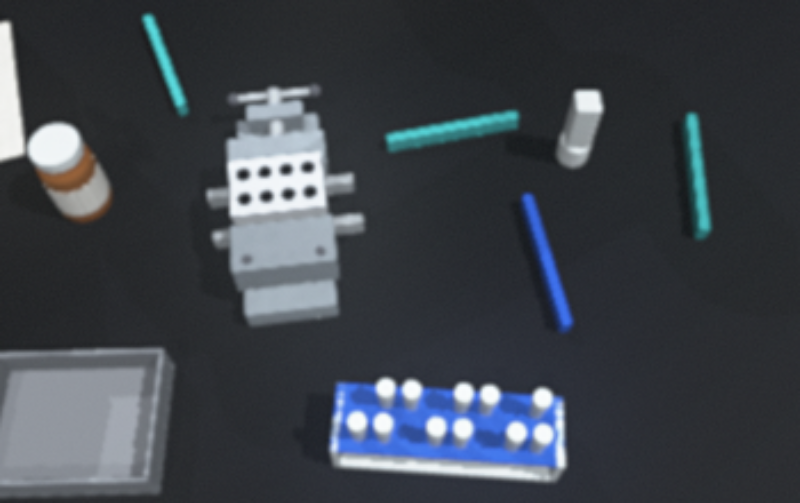

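View pics/t1.png

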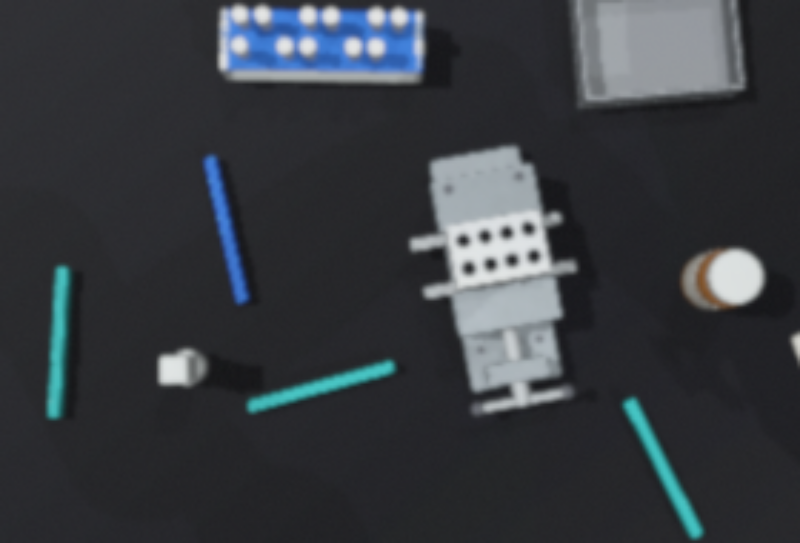

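The steel-grey bars under the block are the parallels: the near one ends at top-crop (437,291)/(565,268), the far one at (425,243)/(553,218). The three turquoise bars and the blue bar lying on the bench are look-alikes and not meant. The tamper is the white piece at top-crop (180,367), and the handle side is at the bottom. Next I measure yaws and tilt.

Run:
```python
from h import *
for n in("top","scene"):
    P=cloud(n,np.load(n+"0.npy")).reshape(-1,3);c0=np.array([.546,-.03])
    def near(c,r,lo,hi): return P[(np.hypot(P[:,0]-c[0],P[:,1]-c[1])<r)&(P[:,2]>lo)&(P[:,2]<hi)]
    b=near(c0,.065,.088,.115);r=cv2.minAreaRect(b[:,:2].astype(np.float32)*1000)
    A=np.c_[b[:,:2]-b[:,:2].mean(0),np.ones(len(b))];f=np.linalg.lstsq(A,b[:,2],rcond=None)[0]
    print(n,"block",len(b),r,b.mean(0).round(4),"grad",f.round(3))
    t=near([.441,.28],.04,.092,.11);print("tamper top",len(t),t.mean(0).round(4),cv2.minAreaRect(t[:,:2].astype(np.float32)*1000))
    v=near(c0,.13,.066,.082);print("jaws",len(v),cv2.minAreaRect(v[:,:2].astype(np.float32)*1000))
    p=near(c0,.1,.044,.056);p=p[np.abs(p[:,1]+.03)>.05];print("par",len(p))
    for s in(1,-1):
        q=p[(p[:,1]+.03)*s>0]
        for k in (0,1):
            g=q[(q[:,0]>.546+ (-.01 if s<0 else .0))==bool(k)]
            if len(g):print(s,k,len(g),g.mean(0).round(3),g.min(0).round(3),g.max(0).round(3))
```

```text
top block 738 ((546.86474609375, -28.415916442871094), (60.7742805480957, 90.2391357421875), 9.065472602844238) [ 0.5464 -0.0283  0.0997] grad [-0.049 -0.009  0.1  ]
tamper top 91 [0.4393 0.2801 0.1005] ((438.5819091796875, 280.02294921875), (24.27927589416504, 24.67962074279785), 1.3574477434158325)
jaws 1164 ((522.8627319335938, -32.480201721191406), (204.87429809570312, 100.3230209350586), 9.304156303405762)
par 125
1 0 27 [0.51  0.031 0.05 ] [0.505 0.022 0.044] [0.514 0.041 0.055]
1 1 49 [0.56  0.036 0.05 ] [0.551 0.02  0.045] [0.6   0.055 0.055]
-1 0 30 [ 0.53  -0.094  0.05 ] [ 0.523 -0.107  0.046] [ 0.534 -0.081  0.054]
-1 1 19 [ 0.576 -0.088  0.05 ] [ 0.537 -0.104  0.045] [ 0.583 -0.081  0.055]
scene block 1041 ((547.2615356445312, -31.39725112915039), (62.4803466796875, 89.97572326660156), 9.257488250732422) [ 0.5506 -0.0309  0.0989] grad [-0.093 -0.017  0.099]
tamper top 116 [0.4433 0.277  0.0993] ((442.0115051269531, 277.6174011230469), (25.53324317932129, 25.475027084350586), 89.42363739013672)
jaws 1461 ((549.2044067382812, -31.21877670288086), (154.52572631835938, 100.10672760009766), 9.225798606872559)
par 206
1 0 38 [0.512 0.029 0.049] [0.503 0.02  0.045] [0.517 0.037 0.053]
1 1 77 [0.571 0.034 0.05 ] [0.553 0.02  0.044] [0.618 0.051 0.056]
-1 0 43 [ 0.531 -0.097  0.05 ] [ 0.524 -0.109  0.044] [ 0.536 -0.086  0.053]
-1 1 48 [ 0.574 -0.091  0.049] [ 0.536 -0.108  0.044] [ 0.585 -0.08   0.053]
```

Request:
servo_tool(
  moves=[
    [[0, 0, 6.61], [0, 0, 0], 100],
    [[0, 0, 6.61], [0, 0, 0], 100],
    [[0, 0, 6.61], [0, 0, 0], 100],
    [[0, 0, 6.61], [0, 0, 0], 100],
    [[0, 0, 0], [0.01, -0.038, 0], 100],
    [[0, 0, 0], [0.01, -0.038, 0], 100],
    [[0, 0, 0], [0.01, -0.038, 0], 100],
    [[0, 0, 0], [0.01, -0.038, 0], 100],
    [[0, 0, 0], [0.01, -0.038, 0], 100],
    [[0, 0, 0], [0.01, -0.038, 0], 100],
    [[0, 0, 0], [0.01, -0.038, 0], 100],
    [[0, 0, 0], [0.01, -0.038, 0], 100],
  ],
)

```text
time: 2.2
ee_pos: [0.325, -0.1869, 0.2315]
tcp_rot: [180.0, -0.0, -0.0]
wrist_force: [1.2, -0.4, 0.5]
opening: 0.0853
grasp_force: 0.0
```

Request:
servo_tool(
  moves=[
    [[0, 0, 0], [0.01, -0.038, 0], 100],
    [[0, 0, 0], [0.01, -0.038, 0], 100],
    [[0, 0, 0], [0.01, -0.038, 0], 100],
    [[0, 0, 0], [0.01, -0.038, 0], 100],
    [[0, 0, 0], [0.01, -0.038, 0], 100],
    [[0, 0, 0], [0.01, -0.038, 0], 100],
    [[0, 0, 0], [0.01, -0.038, 0], 100],
    [[0, 0, 0], [0.01, -0.038, 0], 100],
    [[0, 0, 0], [0.01, -0.038, 0], 100],
    [[0, 0, 0], [0.01, -0.038, 0], 100],
    [[0, 0, 0], [0, 0, 0], 100],
    [[0, 0, 0], [0, 0, 0], 100],
  ],
)

```text
time: 3.4
ee_pos: [0.4235, 0.08, 0.2379]
tcp_rot: [-175.1, 0.1, 7.5]
wrist_force: [-0.5, -0.3, -0.8]
opening: 0.0854
grasp_force: 0.0
```

Run:
```python
from h import *
o=get_obs();print(o["q"].round(2),o["ee_pos"],o["tcp_rot"])
```

```text
[  7.47 -11.03  -4.62  96.52   4.89 179.95] [0.42352005 0.08002912 0.23790274] [-1.75106403e+02  1.02648645e-01  7.51833925e+00]
```

Request:
servo_tool(
  moves=[
    [[-4.9, 0, 0], [0, 0, 0], 100],
    [[0, 0, -8.25], [0, 0, 0], 100],
    [[0, 0, -8.25], [0, 0, 0], 100],
    [[0, 0, -8.25], [0, 0, 0], 100],
    [[0, 0, -8.25], [0, 0, 0], 100],
    [[0, 0, -8.25], [0, 0, 0], 100],
    [[0, 0, -8.25], [0, 0, 0], 100],
    [[0, 0, -8.25], [0, 0, 0], 100],
    [[0, 0, -8.25], [0, 0, 0], 100],
    [[0, 0, -8.25], [0, 0, 0], 100],
    [[0, 0, -8.25], [0, 0, 0], 100],
  ],
)

```text
time: 4.5
ee_pos: [0.4251, 0.0656, 0.2382]
tcp_rot: [-179.9, -0.6, 91.3]
wrist_force: [0.6, -0.5, 0.1]
opening: 0.0853
grasp_force: 0.0
```

Request:
servo_tool(
  moves=[
    [[0, 0, 0], [0.04, 0.003, 0], 100],
    [[0, 0, 0], [0.04, 0.003, 0], 100],
    [[0, 0, 0], [0.04, 0.003, 0], 100],
    [[0, 0, 0], [0.04, 0.003, 0], 100],
    [[0, 0, 0], [0.039, 0.003, 0], 100],
    [[0, 0, 0], [0, 0, 0], 100],
  ],
)

```text
time: 5.1
ee_pos: [0.4367, 0.2682, 0.2393]
tcp_rot: [-179.8, -0.6, 91.1]
wrist_force: [-0.6, -0.7, -0.4]
opening: 0.0854
grasp_force: 0.0
```

Run:
```python
from h import *
o=get_obs();print(o["time"],o["q"].round(2),o["ee_pos"],o["tcp_rot"])
c=calibration("wrist");im,d=camera("wrist");cv2.imwrite("pics/w1.png",im[:,:,::-1])
for r in mark_of("tamper","wrist")[:2]: print(r["score"],w(c,r["xyz"]))
P=cloud("wrist",d).reshape(-1,3)
t=P[(P[:,2]>.094)&(P[:,2]<.107)&(np.hypot(P[:,0]-.441,P[:,1]-.279)<.05)];print(len(t),t.mean(0),cv2.minAreaRect(t[:,:2].astype(np.float32)*1000))
```

```text
5.1 [ 31.22  -0.13   5.69  95.68   0.61 120.08] [0.43673225 0.2682404  0.23931483] [-179.81152337   -0.59765582   91.13867568]
0.68 [0.44406619 0.27701594 0.05066989]
778 [0.43874903 0.27773896 0.09962117] ((438.9027404785156, 277.32476806640625), (24.90346908569336, 25.69406509399414), 0.8110244870185852)
```

Request:
servo_tool(
  moves=[
    [[0, -0.6, 0], [0.01, 0.0035, 0], 100],
    [[0, 0, 0], [0, 0, 0.035], 100],
    [[0, 0, 0], [0, 0, 0.035], 100],
    [[0, 0, 0], [0, 0, 0.035], 100],
    [[0, 0, 0], [0, 0, 0.035], 100],
    [[0, 0, 0], [0, 0, 0.03], 100],
    [[0, 0, 0], [0, 0, 0.016], 100],
    [[0, 0, 0], [0, 0, 0], 0],
    [[0, 0, 0], [0, 0, 0], 0],
    [[0, 0, 0], [0, 0, 0], 0],
    [[0, 0, 0], [0, 0, 0], 0],
    [[0, 0, 0], [0, 0, 0], 0],
  ],
  force=60,
)

```text
time: 6.4
ee_pos: [0.4405, 0.2757, 0.0555]
tcp_rot: [-180.0, -0.0, 91.0]
wrist_force: [0.1, -1.9, 6.9]
opening: 0.0254
grasp_force: 58.9
```

Request:
servo_tool(
  moves=[
    [[0, 0, 0], [0, 0, -0.03], 0],
    [[0, 0, 0], [0, 0, -0.04], 0],
    [[0, 0, 0], [0, 0, -0.05], 0],
    [[0, 0, 0], [-0.0347, 0.009, 0], 0],
    [[0, 0, 0], [-0.0347, 0.009, 0], 0],
    [[0, 0, 0], [-0.0347, 0.009, 0], 0],
    [[0, 0, 0], [-0.0347, 0.009, 0], 0],
    [[0, 0, 0], [-0.0347, 0.009, 0], 0],
    [[0, 0, 0], [-0.0347, 0.009, 0], 0],
    [[0, 0, 0], [-0.0347, 0.009, 0], 0],
    [[0, 0, 0], [-0.0347, 0.009, 0], 0],
    [[0, 0, 0], [-0.0347, 0.009, 0], 0],
  ],
)

```text
time: 7.6
ee_pos: [0.5267, -0.0369, 0.1742]
tcp_rot: [-179.9, 0.0, 91.0]
wrist_force: [0.3, 0.8, -0.1]
opening: 0.0253
grasp_force: 59.6
```

Request:
servo_tool(
  moves=[
    [[0, 0, 0], [0, 0, 0], 0],
    [[0, 0, 0], [0, 0, 0], 0],
    [[0, 0, 0], [0, 0, 0], 0],
  ],
)

```text
time: 7.9
ee_pos: [0.5264, -0.0349, 0.174]
tcp_rot: [-179.8, -0.0, 91.0]
wrist_force: [1.1, 0.5, -1.1]
opening: 0.025
grasp_force: 59.5
```

Run:
```python
from h import *
im,d=camera("scene");cv2.imwrite("pics/s2.png",cv2.resize(im[120:270,180:430],(800,480))[:,:,::-1])
P=cloud("scene",d).reshape(-1,3)
t=P[(P[:,2]>.15)&(P[:,2]<.22)&(np.hypot(P[:,0]-.53,P[:,1]+.03)<.05)];print(len(t),t.min(0),t.max(0))
```

```text
223 [ 0.50621253 -0.04548547  0.15017269] [ 0.55469057 -0.01893893  0.21994729]
```

View pics/s2.png

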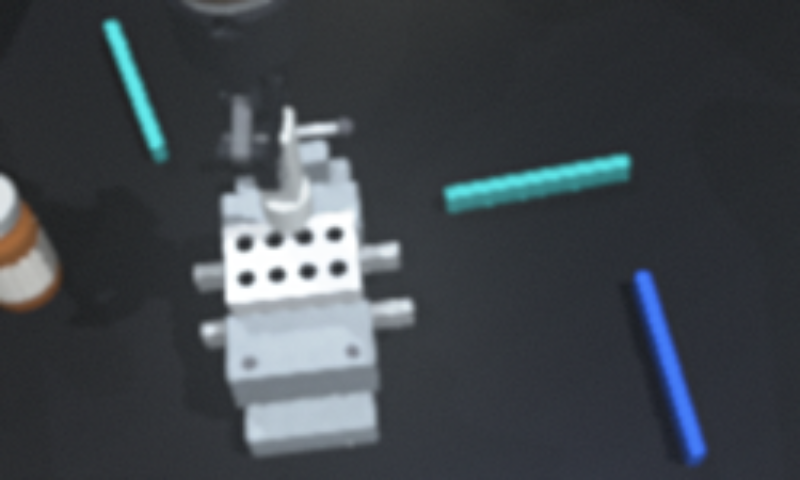

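The tamper hangs upright over the handle side of the block, with its foot at crop (285,205). I lower it gently.

Request:
servo_tool(
  moves=[
    [[0, 0, 0], [0, 0, 0.006], 0],
    [[0, 0, 0], [0, 0, 0.004], 0],
    [[0, 0, 0], [0, 0, 0.002], 0],
    [[0, 0, 0], [0, 0, 0.002], 0],
    [[0, 0, 0], [0, 0, 0.001], 0],
    [[0, 0, 0], [0, 0, 0.001], 0],
    [[0, 0, 0], [0, 0, 0], 0],
  ],
)

```text
time: 8.65
ee_pos: [0.5265, -0.0355, 0.1579]
tcp_rot: [-179.9, 0.0, 91.0]
wrist_force: [0.1, 0.1, -1.0]
opening: 0.0252
grasp_force: 59.5
```

Request:
servo_tool(
  moves=[
    [[0, 0, 0], [0, 0, 0.001], 0],
    [[0, 0, 0], [0, 0, 0.001], 0],
    [[0, 0, 0], [0, 0, 0.001], 0],
    [[0, 0, 0], [0, 0, 0.001], 0],
    [[0, 0, 0], [0, 0, 0], 0],
  ],
)

```text
time: 9.15
ee_pos: [0.5265, -0.0355, 0.1542]
tcp_rot: [-179.9, 0.0, 91.0]
wrist_force: [-0.8, 0.2, 1.6]
opening: 0.0254
grasp_force: 60.0
```

Request:
servo_tool(
  moves=[
    [[0, 0, 0], [0, 0, 0.001], 0],
    [[0, 0, 0], [0, 0, 0.001], 0],
    [[0, 0, 0], [0, 0, 0], 0],
  ],
)

```text
time: 9.45
ee_pos: [0.526, -0.0356, 0.1523]
tcp_rot: [-179.8, 0.0, 91.0]
wrist_force: [-3.2, -0.1, 4.1]
opening: 0.0254
grasp_force: 60.3
```

Request:
servo_tool(
  moves=[
    [[0, 0, 0], [0, 0, 0.001], 0],
    [[0, 0, 0], [0, 0, 0.001], 0],
    [[0, 0, 0], [0, 0, 0], 0],
  ],
)

```text
time: 9.75
ee_pos: [0.526, -0.0356, 0.1507]
tcp_rot: [-179.8, 0.0, 91.0]
wrist_force: [-4.5, -1.5, 8.4]
opening: 0.0251
grasp_force: 60.6
```

Request:
servo_tool(
  moves=[
    [[0, 0, 0], [0, 0, 0.001], 0],
    [[0, 0, 0], [0, 0, 0.001], 0],
    [[0, 0, 0], [0, 0, 0], 0],
  ],
)

```text
time: 10.05
ee_pos: [0.5258, -0.0356, 0.1505]
tcp_rot: [-179.9, 0.0, 91.0]
wrist_force: [-10.6, -0.8, 21.8]
opening: 0.0253
grasp_force: 62.3
```

Request:
servo_tool(
  moves=[
    [[0, 0, 0], [0, 0, 0.001], 0],
    [[0, 0, 0], [0, 0, 0], 0],
    [[0, 0, 0], [0, 0, 0], 0],
  ],
)

```text
time: 10.35
ee_pos: [0.5259, -0.0356, 0.1505]
tcp_rot: [-180.0, 0.0, 91.0]
wrist_force: [-12.9, -0.6, 27.1]
opening: 0.0251
grasp_force: 63.2
```

Request:
servo_tool(
  moves=[
    [[0, 0, 0], [0, 0, -0.008], 0],
    [[0, 0, 0], [0, 0, -0.01], 0],
    [[0, 0, 0], [0.003, 0.02, 0], 0],
    [[0, 0, 0], [0.003, 0.02, 0], 0],
    [[0, 0, 0], [0, 0, 0.003], 0],
    [[0, 0, 0], [0, 0, 0.002], 0],
    [[0, 0, 0], [0, 0, 0.001], 0],
    [[0, 0, 0], [0, 0, 0.001], 0],
    [[0, 0, 0], [0, 0, 0.001], 0],
    [[0, 0, 0], [0, 0, 0], 0],
  ],
)

```text
time: 11.35
ee_pos: [0.5661, -0.0288, 0.157]
tcp_rot: [-179.9, 0.0, 91.0]
wrist_force: [0.0, -0.8, -2.1]
opening: 0.0252
grasp_force: 59.5
```

Request:
servo_tool(
  moves=[
    [[0, 0, 0], [0, 0, 0.001], 0],
    [[0, 0, 0], [0, 0, 0.001], 0],
    [[0, 0, 0], [0, 0, 0], 0],
  ],
)

```text
time: 11.65
ee_pos: [0.5663, -0.0287, 0.1548]
tcp_rot: [-179.9, 0.0, 91.0]
wrist_force: [0.3, 0.3, -1.7]
opening: 0.0251
grasp_force: 59.5
```

Request:
servo_tool(
  moves=[
    [[0, 0, 0], [0, 0, 0.001], 0],
    [[0, 0, 0], [0, 0, 0.001], 0],
    [[0, 0, 0], [0, 0, 0], 0],
  ],
)

```text
time: 11.95
ee_pos: [0.5663, -0.0287, 0.1527]
tcp_rot: [-179.8, 0.0, 91.0]
wrist_force: [-0.6, -0.3, -0.9]
opening: 0.0251
grasp_force: 59.5
```

Request:
servo_tool(
  moves=[
    [[0, 0, 0], [0, 0, 0.001], 0],
    [[0, 0, 0], [0, 0, 0.001], 0],
    [[0, 0, 0], [0, 0, 0], 0],
  ],
)

```text
time: 12.25
ee_pos: [0.5663, -0.0288, 0.1507]
tcp_rot: [-179.8, 0.0, 91.0]
wrist_force: [0.1, 0.1, -1.2]
opening: 0.0255
grasp_force: 59.5
```

Request:
servo_tool(
  moves=[
    [[0, 0, 0], [0, 0, 0.001], 0],
    [[0, 0, 0], [0, 0, 0.001], 0],
    [[0, 0, 0], [0, 0, 0], 0],
  ],
)

```text
time: 12.55
ee_pos: [0.5664, -0.0288, 0.1505]
tcp_rot: [-179.9, 0.0, 91.0]
wrist_force: [-3.6, -0.2, 10.0]
opening: 0.0253
grasp_force: 61.1
```

Request:
servo_tool(
  moves=[
    [[0, 0, 0], [0, 0, 0.001], 0],
    [[0, 0, 0], [0, 0, 0.0005], 0],
    [[0, 0, 0], [0, 0, 0], 0],
  ],
)

```text
time: 12.85
ee_pos: [0.5664, -0.0288, 0.1504]
tcp_rot: [180.0, 0.0, 91.0]
wrist_force: [-6.7, -0.4, 17.9]
opening: 0.0257
grasp_force: 62.2
```

Request:
servo_tool(
  moves=[
    [[0, 0, 0], [0, 0, -0.005], 0],
    [[0, 0, 0], [0, 0, -0.003], 0],
    [[0, 0, 0], [-0.0029, -0.0198, 0], 0],
    [[0, 0, 0], [0, 0, 0.002], 0],
    [[0, 0, 0], [0, 0, 0.002], 0],
    [[0, 0, 0], [0, 0, 0.001], 0],
    [[0, 0, 0], [0, 0, 0.001], 0],
    [[0, 0, 0], [0, 0, 0.001], 0],
    [[0, 0, 0], [0, 0, 0.001], 0],
    [[0, 0, 0], [0, 0, 0], 0],
  ],
)

```text
time: 13.85
ee_pos: [0.5469, -0.032, 0.1505]
tcp_rot: [180.0, 0.0, 91.0]
wrist_force: [-9.8, -0.2, 22.1]
opening: 0.0261
grasp_force: 62.9
```

Request:
servo_tool(
  moves=[
    [[0, 0, 0], [0, 0, -0.01], 0],
    [[0, 0, 0], [0, 0, -0.04], 0],
    [[0, 0, 0], [0.0344, -0.0112, 0], 0],
    [[0, 0, 0], [0.0344, -0.0112, 0], 0],
    [[0, 0, 0], [0.0344, -0.0112, 0], 0],
    [[0, 0, 0], [0.0344, -0.0112, 0], 0],
    [[0, 0, 0], [0.0344, -0.0112, 0], 0],
    [[0, 0, 0], [0.0344, -0.0112, 0], 0],
    [[0, 0, 0], [0.0344, -0.0112, 0], 0],
    [[0, 0, 0], [0.0344, -0.0112, 0], 0],
    [[0, 0, 0], [0.0344, -0.0112, 0], 0],
    [[0, 0, 0], [0, 0, 0], 0],
  ],
)

```text
time: 15.05
ee_pos: [0.4395, 0.2793, 0.1972]
tcp_rot: [-179.8, -0.0, 91.2]
wrist_force: [0.3, -1.8, -1.4]
opening: 0.0253
grasp_force: 59.9
```

Run:
```python
from h import *
o=get_obs();print(o["time"],o["ee_pos"],o["tcp_rot"],o["q"].round(1))
for n in("top","scene"):
    im,d=camera(n);P=cloud(n,d).reshape(-1,3);cv2.imwrite(f"pics/{n}3.png",im[:,:,::-1])
    b=P[(np.hypot(P[:,0]-.547,P[:,1]+.03)<.065)&(P[:,2]>.085)&(P[:,2]<.115)]
    A=np.c_[b[:,:2]-b[:,:2].mean(0),np.ones(len(b))];print(n,np.linalg.lstsq(A,b[:,2],rcond=None)[0].round(3),np.median(b,0).round(4))
```

```text
15.05 [0.4395033  0.27929501 0.19716875] [-1.79813050e+02 -3.00177190e-02  9.12171411e+01] [3.240e+01 5.000e-01 1.700e+00 9.130e+01 1.000e-01 1.212e+02]
top [0.001 0.001 0.096] [ 0.544  -0.0287  0.0957]
scene [-0.034 -0.007  0.095] [ 0.5485 -0.0311  0.0953]
```

Block level at 95 to 96 mm. I set the tamper down.

Request:
servo_tool(
  moves=[
    [[0, 0, 0], [0, 0, 0.035], 0],
    [[0, 0, 0], [0, 0, 0.04], 0],
    [[0, 0, 0], [0, 0, 0.04], 0],
    [[0, 0, 0], [0, 0, 0.015], 0],
    [[0, 0, 0], [0, 0, 0.006], 0],
    [[0, 0, 0], [0, 0, 0.002], 0],
    [[0, 0, 0], [0, 0, 0.001], 0],
    [[0, 0, 0], [0, 0, 0], 0],
  ],
)

```text
time: 15.95
ee_pos: [0.441, 0.2762, 0.0602]
tcp_rot: [-180.0, -0.1, 91.0]
wrist_force: [0.7, 0.1, -1.1]
opening: 0.0254
grasp_force: 59.7
```

Request:
servo_tool(
  moves=[
    [[0, 0, 0], [0, 0, 0.002], 0],
    [[0, 0, 0], [0, 0, 0.001], 0],
    [[0, 0, 0], [0, 0, 0.001], 0],
    [[0, 0, 0], [0, 0, 0.0005], 0],
    [[0, 0, 0], [0, 0, 0], 0],
    [[0, 0, 0], [0, 0, 0], 0],
  ],
)

```text
time: 16.55
ee_pos: [0.4404, 0.276, 0.0556]
tcp_rot: [-179.9, -0.0, 91.0]
wrist_force: [-3.6, -1.7, 8.4]
opening: 0.0254
grasp_force: 61.2
```

Request:
servo_tool(
  moves=[
    [[0, 0, 0], [0, 0, 0], 50],
    [[0, 0, 0], [0, 0, 0], 80],
    [[0, 0, 0], [0, 0, 0], 80],
    [[0, 0, 0], [0, 0, 0], 80],
    [[0, 0, 0], [0, 0, 0], 80],
    [[0, 0, 0], [0, 0, -0.03], 80],
    [[0, 0, 0], [0, 0, -0.04], 80],
    [[0, 0, 0], [0, 0, -0.04], 80],
    [[0, 0, 0], [0, 0, -0.01], 80],
    [[0, 0, 0], [0, 0, 0], 80],
  ],
)

```text
time: 17.55
ee_pos: [0.4413, 0.2763, 0.1759]
tcp_rot: [180.0, -0.1, 91.0]
wrist_force: [0.9, -0.3, -0.4]
opening: 0.0685
grasp_force: 0.0
```

Run:
```python
from h import *
o=get_obs();print(o["time"],o["ee_pos"],o["tcp_rot"],o["opening"])
n="scene";im,d=camera(n);P=cloud(n,d);cv2.imwrite("pics/s4.png",cv2.resize(im[120:270,230:480],(800,480))[:,:,::-1])
for X in ([.44,.278,.1],[.513,.032,.05]):print(px(calibration(n),np.array(X)))
```

```text
17.55 [0.44129407 0.27631775 0.17586552] [ 1.79980491e+02 -8.70187873e-02  9.09962532e+01] 0.06846576746467871
[407. 163.]
[301. 199.]
```

View pics/s4.png

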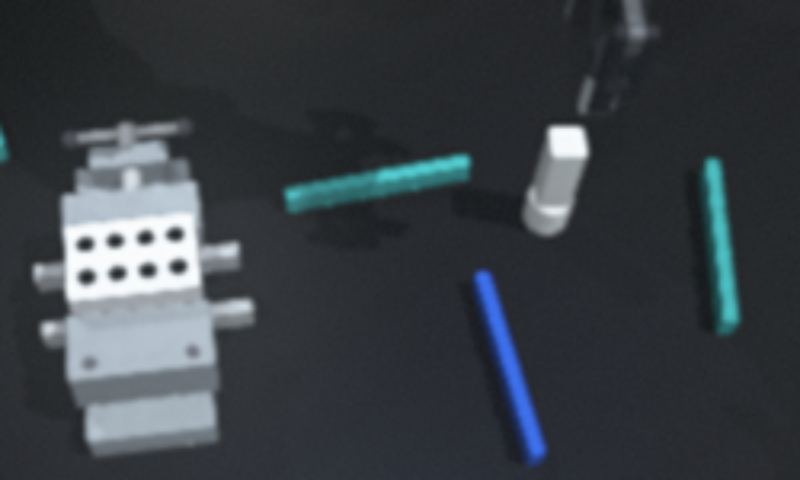

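The tamper stands upright at crop (550,180). The steel near-parallel end is at (235,253) and the far one at (250,312). I shut the fingers and go off the near end.

Request:
servo_tool(
  moves=[
    [[0, 0, -8.2], [0, 0, 0], 0],
    [[0, 0, 0], [-0.0312, 0.0044, 0], 0],
    [[0, 0, 0], [-0.0312, 0.0044, 0], 0],
    [[0, 0, 0], [-0.0312, 0.0044, 0], 0],
    [[0, 0, 0], [-0.0312, 0.0044, 0], 0],
    [[0, 0, 0], [-0.0312, 0.0044, 0], 0],
    [[0, 0, 0], [-0.0312, 0.0044, 0], 0],
    [[0, 0, 0], [-0.0312, 0.0044, 0], 0],
    [[0, 0, 0], [0, 0, 0.04], 0],
    [[0, 0, 0], [0, 0, 0.04], 0],
    [[0, 0, 0], [0, 0, 0], 0],
    [[0, 0, 0], [0, 0, 0], 0],
  ],
)

```text
time: 18.8
ee_pos: [0.5046, 0.0651, 0.0932]
tcp_rot: [-179.7, -0.0, 99.2]
wrist_force: [0.7, 0.4, 1.0]
opening: -0.0001
grasp_force: 0.0
```

Run:
```python
from h import *
o=get_obs();p=o["ee_pos"];print(o["time"],p,o["tcp_rot"],o["opening"],o["wrist_force"])
a=np.deg2rad(9.2);d=p[:2]-[.547,-.030];print("vise xy",d@[np.cos(a),np.sin(a)],d@[-np.sin(a),np.cos(a)])
n="scene";im,_=camera(n);cv2.imwrite("pics/s5.png",cv2.resize(im[160:250,240:360],(800,600))[:,:,::-1])
```

```text
18.8 [0.50461983 0.06505286 0.09323945] [-1.79689271e+02 -1.87731897e-02  9.91995327e+01] -6.115849461438592e-05 [0.69977901 0.42122051 1.02769623]
vise xy -0.026637837463758595 0.10060591705649005
```

View pics/s5.png

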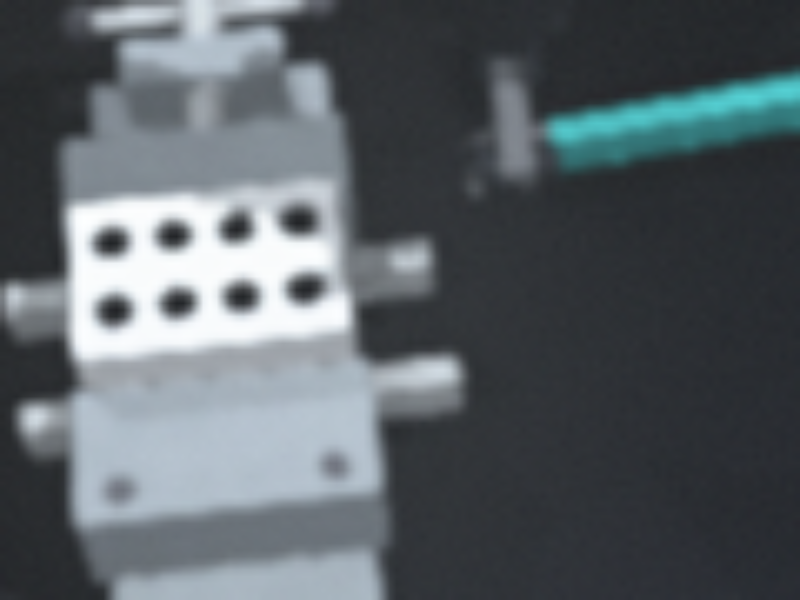

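Request:
servo_tool(
  moves=[
    [[0, 0, 0], [0, 0.002, 0.03], 0],
    [[0, 0, 0], [0, 0, 0.025], 0],
    [[0, 0, 0], [0, 0, 0], 0],
    [[0, 0, 0], [-0.003, 0, 0], 0],
    [[0, 0, 0], [-0.003, 0, 0], 0],
    [[0, 0, 0], [-0.002, 0, 0], 0],
    [[0, 0, 0], [-0.001, 0, 0], 0],
    [[0, 0, 0], [0, 0, 0], 0],
  ],
)

```text
time: 19.65
ee_pos: [0.5092, 0.0564, 0.0396]
tcp_rot: [-179.9, -0.0, 99.2]
wrist_force: [-0.0, 0.6, 0.2]
opening: 0.0001
grasp_force: 0.0
```

Request:
servo_tool(
  moves=[
    [[0, 0, 0], [-0.001, 0, 0], 0],
    [[0, 0, 0], [-0.001, 0, 0], 0],
    [[0, 0, 0], [-0.001, 0, 0], 0],
    [[0, 0, 0], [0, 0, 0], 0],
  ],
)

```text
time: 20.05
ee_pos: [0.5094, 0.0535, 0.039]
tcp_rot: [-179.9, -0.0, 99.2]
wrist_force: [-0.1, 0.3, 1.1]
opening: 0.0003
grasp_force: 0.0
```

Request:
servo_tool(
  moves=[
    [[0, 0, 0], [-0.0005, 0, 0], 0],
    [[0, 0, 0], [-0.0005, 0, 0], 0],
    [[0, 0, 0], [0, 0, 0], 0],
  ],
)

```text
time: 20.35
ee_pos: [0.5095, 0.0526, 0.039]
tcp_rot: [-179.9, -0.0, 99.2]
wrist_force: [1.1, 0.1, -0.2]
opening: 0.0001
grasp_force: 0.0
```

Request:
servo_tool(
  moves=[
    [[0, 0, 0], [-0.0005, 0, 0], 0],
    [[0, 0, 0], [0, 0, 0], 0],
  ],
)

```text
time: 20.55
ee_pos: [0.5096, 0.0521, 0.039]
tcp_rot: [-179.9, -0.0, 99.2]
wrist_force: [0.2, -0.4, -0.1]
opening: 0.0002
grasp_force: 0.0
```

Request:
servo_tool(
  moves=[
    [[0, 0, 0], [-0.0005, 0, 0], 0],
    [[0, 0, 0], [-0.0005, 0, 0], 0],
    [[0, 0, 0], [0, 0, 0], 0],
  ],
)

```text
time: 20.85
ee_pos: [0.5098, 0.0511, 0.039]
tcp_rot: [-179.9, -0.0, 99.2]
wrist_force: [0.5, 0.7, 0.2]
opening: 0.0002
grasp_force: 0.0
```

Request:
servo_tool(
  moves=[
    [[0, 0, 0], [-0.0005, 0, 0], 0],
    [[0, 0, 0], [0, 0, 0], 0],
  ],
)

```text
time: 21.05
ee_pos: [0.5099, 0.0506, 0.039]
tcp_rot: [-179.9, -0.0, 99.2]
wrist_force: [-0.2, -0.1, 0.0]
opening: -0.0005
grasp_force: 0.0
```

Request:
servo_tool(
  moves=[
    [[0, 0, 0], [-0.0005, 0, 0], 0],
    [[0, 0, 0], [0, 0, 0], 0],
  ],
)

```text
time: 21.25
ee_pos: [0.5099, 0.0504, 0.039]
tcp_rot: [-179.9, -0.0, 99.2]
wrist_force: [-0.6, 2.4, -0.3]
opening: -0.0
grasp_force: 1.3
```

Contact: 2.4 N, and the arm is held back. I add a touch more.

Request:
servo_tool(
  moves=[
    [[0, 0, 0], [-0.0002, 0, 0], 0],
    [[0, 0, 0], [0, 0, 0], 0],
    [[0, 0, 0], [0, 0, 0], 0],
  ],
)

```text
time: 21.55
ee_pos: [0.5099, 0.0504, 0.039]
tcp_rot: [-179.9, -0.1, 99.2]
wrist_force: [-1.3, 5.1, -0.5]
opening: -0.0
grasp_force: 2.7
```

Request:
servo_tool(
  moves=[
    [[0, 0, 0], [0.005, 0, 0], 0],
    [[0, 0, 0], [0.015, 0, 0], 0],
    [[0, 0, 0], [0, 0.024, 0], 0],
    [[0, 0, 0], [0, 0.024, 0], 0],
    [[0, 0, 0], [0, 0, 0], 0],
    [[0, 0, 0], [-0.004, 0, 0], 0],
    [[0, 0, 0], [-0.003, 0, 0], 0],
    [[0, 0, 0], [-0.002, 0, 0], 0],
    [[0, 0, 0], [-0.001, 0, 0], 0],
    [[0, 0, 0], [-0.001, 0, 0], 0],
    [[0, 0, 0], [0, 0, 0], 0],
  ],
)

```text
time: 22.65
ee_pos: [0.5558, 0.0663, 0.0391]
tcp_rot: [-179.9, -0.0, 99.2]
wrist_force: [0.8, -0.1, -0.1]
opening: -0.0002
grasp_force: 0.0
```

Request:
servo_tool(
  moves=[
    [[0, 0, 0], [-0.0005, 0, 0], 0],
    [[0, 0, 0], [-0.0005, 0, 0], 0],
    [[0, 0, 0], [0, 0, 0], 0],
  ],
)

```text
time: 22.95
ee_pos: [0.5561, 0.0655, 0.0389]
tcp_rot: [-179.9, -0.0, 99.2]
wrist_force: [0.4, 0.6, -0.4]
opening: -0.0
grasp_force: 0.0
```

Request:
servo_tool(
  moves=[
    [[0, 0, 0], [-0.0005, 0, 0], 0],
    [[0, 0, 0], [-0.0005, 0, 0], 0],
    [[0, 0, 0], [0, 0, 0], 0],
  ],
)

```text
time: 23.25
ee_pos: [0.5562, 0.0645, 0.0389]
tcp_rot: [-179.9, -0.0, 99.2]
wrist_force: [-0.3, 0.1, 1.1]
opening: -0.0004
grasp_force: 0.0
```

Request:
servo_tool(
  moves=[
    [[0, 0, 0], [-0.0005, 0, 0], 0],
    [[0, 0, 0], [-0.0005, 0, 0], 0],
    [[0, 0, 0], [0, 0, 0], 0],
  ],
)

```text
time: 23.55
ee_pos: [0.5564, 0.0635, 0.0389]
tcp_rot: [-179.9, -0.0, 99.2]
wrist_force: [-0.4, -0.5, -0.1]
opening: 0.0
grasp_force: 0.0
```

Request:
servo_tool(
  moves=[
    [[0, 0, 0], [-0.0005, 0, 0], 0],
    [[0, 0, 0], [-0.0005, 0, 0], 0],
    [[0, 0, 0], [0, 0, 0], 0],
  ],
)

```text
time: 23.85
ee_pos: [0.5565, 0.0629, 0.0389]
tcp_rot: [-179.9, -0.1, 99.2]
wrist_force: [-0.2, 4.2, 0.5]
opening: 0.0001
grasp_force: 1.5
```

Request:
servo_tool(
  moves=[
    [[0, 0, 0], [-0.0005, 0, 0], 0],
    [[0, 0, 0], [0, 0, 0], 0],
  ],
)

```text
time: 24.05
ee_pos: [0.5565, 0.0628, 0.0389]
tcp_rot: [-179.9, -0.1, 99.2]
wrist_force: [-0.8, 5.9, -0.1]
opening: 0.0003
grasp_force: 3.0
```

Request:
servo_tool(
  moves=[
    [[0, 0, 0], [-0.0005, 0, 0], 0],
    [[0, 0, 0], [0, 0, 0], 0],
  ],
)

```text
time: 24.25
ee_pos: [0.5565, 0.0628, 0.0389]
tcp_rot: [-179.9, -0.2, 99.3]
wrist_force: [-1.2, 8.3, 0.7]
opening: 0.0002
grasp_force: 4.2
```

Both hold. I back off and go up.

Request:
servo_tool(
  moves=[
    [[0, 0, 0], [0.005, 0, 0], 0],
    [[0, 0, 0], [0.02, 0, 0], 0],
    [[0, 0, 0], [0.02, 0, 0], 0],
    [[0, 0, 0], [0, 0, -0.03], 0],
    [[0, 0, 0], [0, 0, -0.04], 0],
    [[0, 0, 0], [0.02, 0, -0.04], 0],
    [[0, 0, 0], [0.02, 0, -0.02], 0],
    [[0, 0, 0], [0, 0, 0], 0],
    [[0, 0, 0], [0, 0, 0], 0],
    [[0, 0, 0], [0, 0, 0], 0],
  ],
)

```text
time: 25.25
ee_pos: [0.543, 0.1448, 0.1674]
tcp_rot: [-179.7, 0.0, 99.2]
wrist_force: [0.2, -0.0, 0.2]
opening: 0.0002
grasp_force: 0.0
```

Run:
```python
from h import *
o=get_obs();print(o["time"],o["ee_pos"])
for n in("top","scene"):
    im,d=camera(n);c=calibration(n);cv2.imwrite(f"pics/{n}6.png",cv2.resize(im[120:300,180:440],(800,554))[:,:,::-1])
    P0=cloud(n,np.load(n+"0.npy")).reshape(-1,3);P=cloud(n,d).reshape(-1,3);a=np.deg2rad(9.2)
    for nm,Q in(("before",P0),("after",P)):
        q=Q[:,:2]-[.547,-.03];x=q@[np.cos(a),np.sin(a)];y=q@[-np.sin(a),np.cos(a)]
        for xc in(-.0245,.0245):
            s=(abs(x-xc)<.006)&(abs(Q[:,2]-.05)<.006)&(abs(y)>.052)&(abs(y)<.09);print(n,nm,xc,s.sum(),np.sort(y[s])[[1,-2]].round(4))
    for r in mark_of("tamper",n)[:1]:print("tamper",w(c,r["xyz"]).round(3))
```

```text
25.25 [0.54304943 0.14482695 0.16742617]
top before -0.0245 49 [-0.073   0.0762]
top before 0.0245 49 [-0.068   0.0796]
top after -0.0245 48 [-0.0723  0.0763]
top after 0.0245 49 [-0.0674  0.0796]
tamper [0.438 0.282 0.05 ]
scene before -0.0245 80 [-0.0748  0.0716]
scene before 0.0245 84 [-0.0709  0.0778]
scene after -0.0245 85 [-0.0748  0.0719]
scene after 0.0245 87 [-0.0708  0.0779]
tamper [0.439 0.28  0.05 ]
```

View pics/scene6.png

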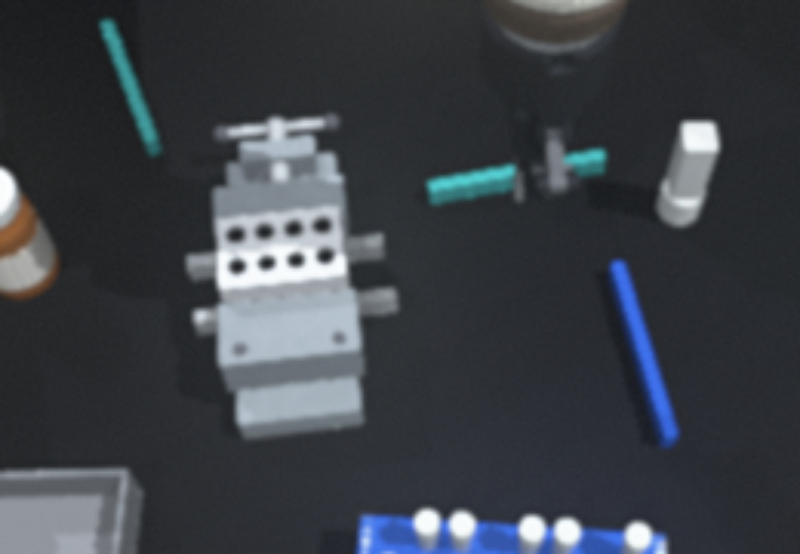

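The parallels have not moved (ends at (380,245) and (395,300)). The tamper is upright at (690,175) and the gripper is clear.

```bash
python3 -c "
from workcell import *
print(job_done())"
```

```text
the job is handed in; nothing more can be done
None
```

Job handed in at about 25 s: the block measures level at about 95 mm, the tamper stands upright on the bench, and both parallels held without shifting when pushed (about 5 N near, 8 N far, so harder than the 3 to 4 N stated); the judge's verdict was not shown.

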